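Seat the jamb leaf and hold the strap leaf in line for its hinge pin

ROBOT

A 7-joint arm with a two-finger parallel gripper is mounted at the origin on the work surface. World frame = base frame: x ahead of the robot, y to its left, z up, the work surface at z = 0. Lengths are in m, angles in rad, forces in N, time in s.
With the tool pointing down it reaches from about 0.35 to 0.9 m from the base axis. Payload 8.1 kg.
Tool frame: the origin (TCP) lies where the fingers leave the gripper's body, on its centre line; the fingertips stand 66 mm ahead of it and the grasp point (between the pads) lies 47 mm ahead of it; z points along the fingers, y is the line along which they close (so a half turn about z gives the same grasp; the last joint's range is limited). The gripper opens to 92 mm and grips with 3 to 60 N. Pads are 19 mm wide; open, the fingers measure 130 mm over their backs; the gripper's body (75 mm by 190 mm) begins 47 mm behind the grasp point.
Start: joints at [-1.278, 0.434, 0.025, 1.573, -0.012, 1.134, -0.075], TCP at [0.241, 0.577, 0.292] pointing down, gripper open.
Joint ranges: [-2.62, 2.62], [-0.44, 2.09], [-1.27, 1.32], [0.08, 2.57], [-1.32, 4.46], [0.12, 2], [-2.74, 2.74]. Speed limits (rad/s): [2.22, 2.22, 3.01, 3.01, 3.14, 3.14, 3.14].

INTERFACE

Orientations are given as [roll, pitch, yaw] about the fixed x, y, z axes, in that order (R = Rz(yaw) Ry(pitch) Rx(roll)).
In Python, from rig import bot gives the robot as it stands.
- The arm moves only by the tool apply_moves, never from a script. Its argument "targets" is a list that holds one entry, the list of rows, each a list of 5 numbers: the closure, from 0 (fully open) to 1 (shut), then the shift along the tool's x, y, z in cm, then the turn about the tool's z in units of 8 degrees (1.0 is 8 degrees). In form: [[[gripper, x, y, z, roll], ...]]. A call has 1 to 5 rows; each row shifts and turns the commanded pose from where the row before left it, along the tool's axes as they then stand; what a row does not reach is not made up. A row lasts 1/10 s, in which the tool goes at most 50 mm and 8.59 degrees, less where a joint would pass 70% of its speed; a pose out of reach is approached as far as the arm can. A call is refused whole if a number of a shift passes 5 or a number of a turn 1, either way. A call with a gripper value outside its range is refused whole. The fingers move at their own pace and stop on an object; "squeeze" is the grip in N (left out, the last holds). Time passes only in rows, so rows that do not move let the fingers close. It gives the time, the measured TCP pose, the force, the opening and the grip force at its end, in the units of the state.
- bot.get_obs(): the state, without advancing time (a new reading comes with each control period).
- bot.snapshot(name): name is "scene" or "top" or "wrist"; returns a dict with "pixels" (480x640x3 uint8, blue, green, red), "mtx" (3x3 intrinsics, pixels), "eye" and "attitude" of the camera in the world; the wrist camera has in their place "mount" (4x4, takes a point from camera to tool coordinates, whose origin is the TCP and whose axes are the flange's). Camera axes: x right, y down, z forward; pixel columns grow to the right and rows downward; lengths in m; the calibration is good to about 2 mm. A picture is of the moment at which its call begins: read the wrist's pose just before it. There is no depth.
- bot.sign_off(): hands the job in; it is judged then, once.
The state is a dict: "time_s": time; "joints": joint angles; "qd": joint speeds; "joint_efforts": joint torques, N m; "tool_pos": TCP position; "orientation": TCP orientation; "force": force on the tool from outside, world axes, zero at the start; "moment": the same for the moment, N m; "grip_width": finger opening in m; "grasp_force": force on a finger pad.
Only numpy, scipy, OpenCV 4.12 (cv2) and the standard library are available. Lean on these libraries where they do the work, as an engineer would, in place of code of your own. Each camera call takes 0.05 s, during which the arm holds its last target. There are 200 camera calls.

TASK

Lay the small jamb leaf of the hinge flat and square in the mortise of the clamped jamb block, fully back against the mortise's rear wall with its knuckle overhanging the block's front edge, and let go of it. Then pick up the strap leaf and bring it, level and right side up, to the jamb leaf so that its two knuckles straddle the single knuckle and the pin holes line up along one straight line. Finish while still holding the strap leaf there in the gripper, steady and not resting on the jamb leaf or the block, ready for the pin to be driven, with everything else on the bench left where it is.

Things in the scene. Friction and masses are not known exactly. Their poses are not given: they have to be found in the camera images.
- jamb_leaf: Jamb leaf, bright steel, 0.24 kg, starts flat on the bench. Plate 84 (y) x 45 x 6 mm, x -20 to +25, z 0 to 6; a 34 mm wide tongue joins it to ONE knuckle: tube 34 mm long in y, 20 outside, 11 bore, axis at x -33, z 10 (spans z 0 to 20). Origin on the underside 25 mm from the rear (+x) edge, mid-length, z up. Pinch it across the knuckle (20 mm, in x), fingertips just above the plate (z over 6).
- jamb_bore (a point): Middle of the jamb leaf's pin hole: x -33, y 0, z 10 mm in its frame, same axes; the hole runs along y.
- strap_leaf: Strap leaf, dark steel, 0.42 kg, starts right side up on the bearers, underside 18 mm up. Strap 38 wide (y), 6 thick (z 0 to 6 mm), x -99 to +28; head 78 wide, x 28 to 53; prongs to TWO bright knuckles: tubes 20 outside, 11 bore, 20 long, |y| 19 to 39 (gap 38), axis at x +66, z 10. Origin on the underside, mid-width, within 5 mm of its balance point: pinch there across the 38 mm. z up.
- strap_bore (a point): Point midway between the strap leaf's two knuckles on their hole axis: x +66, y 0, z 10 mm in its frame, same axes; the holes run along y. Joined, the strap leaf's axes are parallel to the seated jamb leaf's: it sticks straight out from the block's front over open bench, underside level with the mortise floor, with 2 mm of play beside each knuckle.
- bearers: Two hardwood strips fixed to the bench under the strap leaf, 22 mm wide, 100 long (y), 18 high, centred at x +40 and -75 mm of the strap's starting frame, so the strap is free underneath from x -64 to +29. Origin on the bench under the strap leaf's starting origin.
- jamb_block: Dark hardwood block fixed to the bench, 100 (x) x 240 (y) x 60 mm high; origin at the centre of its underside, front (-x) towards the robot. Light-coloured mortise in its top: 87 mm long in y, centred, from the front face x -50 (open) to a rear wall at x 0, 6 deep (floor 54 above the bench), ends closed. Steel holdfasts at y +/-96 hook over it from behind, 122 mm high, pads at x -1 to 33.
- mortise (a point): Point on the mortise floor where the jamb leaf's origin belongs: 25 mm ahead of the rear wall, mid-length; axes of the block, to which the leaf's axes are then parallel, its rear edge at the rear wall and its knuckle outside the front face. 1.5 mm of play at each end of the plate.
- hinge_pin: The steel hinge pin, L-shaped, 10 mm thick, 115 mm long, lying on the bench near the robot; leave it. Origin under its middle.
- try_square: Try square, wooden stock 110 mm long and steel blade 150 mm, 16 mm high, lying on the bench; leave it. Origin under the stock's middle.
- grinder: Angle grinder with a flap disc, about 300 mm long, 84 mm high, behind the block to the robot's right; leave it. Origin on the bench under its gear head and disc.
- sanding_disc: Blue sanding disc, 125 mm across, 6 mm thick, behind the block; leave it. Origin at the centre of its underside.
- hammer: Hammer, about 300 mm long, lying lengthways on the robot's left; leave it. Origin under its middle.
- offcut: Light wooden offcut 75 x 190 x 28 mm, behind the block; leave it. Origin at the centre of its underside.
- primer_tin: Primer tin with a red label, 86 mm across, 105 mm high, on the robot's right; leave it. Origin at the centre of its underside.
Mind the look-alikes: they are no part of the job. Of the things shaped like the jamb_leaf, the steel one is meant.

How it is judged:
On the way:
1. the jamb leaf lies flat, square and fully back in the mortise, let go of (x of jamb_leaf in the frame of mortise between -0.003 and 0.0015 m and y of jamb_leaf in the frame of mortise between -0.0025 and 0.0025 m and z of jamb_leaf in the frame of mortise between -0.0015 and 0.0015 m and angle between jamb_leaf's own z axis and vertical below 0.04 rad and angle between the x axis of jamb_leaf and the x axis of jamb_block, either way round below 0.04 rad and contact force between the fingers and jamb_leaf below 0.2 N and linear speed of jamb_leaf below 0.01 m/s), for 0.3 s.
At the end, for the whole second after the job is handed in: Jamb leaf home in the mortise: 3 mm fore-aft, 2.5 mm sideways, 1.5 mm in height, flat and square to 0.04 rad. Strap leaf gripped, still, level to 0.1 rad; holes within 2.5 mm across and 4 mm along, parallel to 0.05 rad; under 2.5 N on the jamb leaf, none on the block (x of jamb_leaf in the frame of mortise between -0.003 and 0.0015 m and y of jamb_leaf in the frame of mortise between -0.0025 and 0.0025 m and z of jamb_leaf in the frame of mortise between -0.0015 and 0.0015 m and angle between jamb_leaf's own z axis and vertical below 0.04 rad and angle between the x axis of jamb_leaf and the x axis of jamb_block, either way round below 0.04 rad and x of strap_bore in the frame of jamb_bore between -0.0025 and 0.0025 m and z of strap_bore in the frame of jamb_bore between -0.0025 and 0.0025 m and y of strap_bore in the frame of jamb_bore between -0.004 and 0.004 m and angle between the y axis of strap_leaf and the y axis of jamb_leaf, either way round below 0.05 rad and angle between strap_leaf's own z axis and vertical below 0.1 rad and contact force between the fingers and strap_leaf above 3 N and contact force between strap_leaf and jamb_leaf below 2.5 N and contact force between strap_leaf and jamb_block below 0.5 N and linear speed of strap_leaf below 0.01 m/s); the arm keeps its last pose, push and grip.
It fails at once if another thing on the bench is moved by more than 30 mm (distance of any of hinge_pin, try_square, grinder, sanding_disc, hammer, offcut, primer_tin from where it was at the start of the episode above 0.03 m).
It also fails if it takes over 64 s, if anything falls off the work surface, if the arm or the gripper's body presses on something with over 40 N, if the wrist force passes 120 N, or if a joint passes its speed limit or range.

## Working session

There is one attempt and no reset: what is moved stays moved. The work goes in short steps, Python scripts to look and compute and a tool call to move; the robot and the scene stay as the last step left them, time stands still between calls to the robot, and variables do not carry over. Pictures are saved under pics/ and viewed, at most 10 in all, crops included, and the job is handed in when it is done.

Besides the shell and the picture viewer there is one more tool, called after "Call:" as name([rows], argument=value, ...), one row to a line, values as JSON. apply_moves: Moves the arm, as the interface text tells. Its arguments: {"type":"object","properties":{"targets":{"type":"array","items":{"type":"array","items":{"type":"array","items":{"type":"number"}}}},"squeeze":{"type":"number"}},"required":["targets"]}

```bash
mkdir -p pics; ls; python3 - <<'E'
from rig import bot
import cv2,numpy as np
o=bot.get_obs();print(o)
for n in("scene","top"):
    s=bot.snapshot(n);cv2.imwrite(f"pics/{n}0.png",s["pixels"]);np.savez(f"pics/{n}0.npz",**s)
    print(n,s["mtx"],s["eye"],s["attitude"])
E
```

```text
pics
{'time_s': 0.0, 'joints': array([-1.27759958,  0.43521934,  0.02498451,  1.57407042, -0.01161689,
        1.13400839, -0.07508394]), 'qd': array([ 0.00050081,  0.00013086,  0.00035585, -0.00211875, -0.0003516 ,
       -0.00038017,  0.00084946]), 'joint_efforts': array([ 7.83546857e-04, -6.67857957e+01,  9.85439681e-01, -3.14463401e+01,
       -6.04819693e-02,  4.26864345e-02,  1.39133017e-04]), 'tool_pos': array([0.24085562, 0.57629305, 0.29145761]), 'orientation': array([-3.14003796e+00,  1.31277959e-04,  2.74572492e+00]), 'force': array([ 0.1974235 ,  0.03657899, -0.61758885]), 'moment': array([ 0.02916624, -0.0031778 , -0.07046575]), 'grasp_force': 0.0, 'grip_width': 0.09171574264521722}
scene [[456.80685376   0.         317.67047885]
 [  0.         456.80685376 239.52507679]
 [  0.           0.           1.        ]] [ 0.91863489 -0.48753162  1.0318533 ] [-2.5583095  -0.01488986  0.70054934]
top [[503.91954933   0.         320.07099491]
 [  0.         503.91954933 238.74039267]
 [  0.           0.           1.        ]] [0.41646317 0.04438832 1.56878096] [-3.08273214 -0.02071067 -1.59291982]
```

View pics/top0.png

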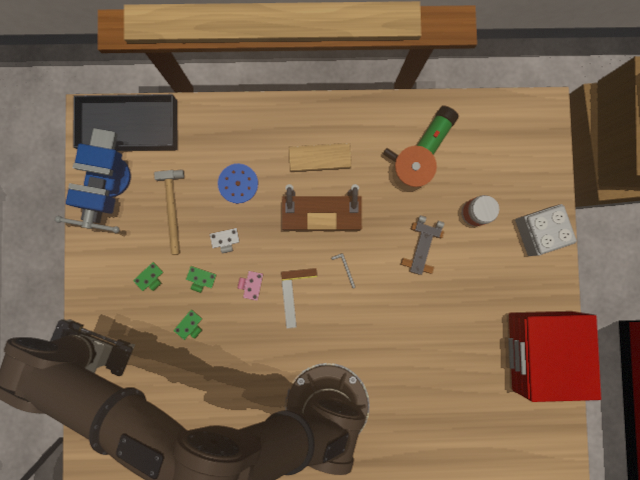

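View pics/scene0.png

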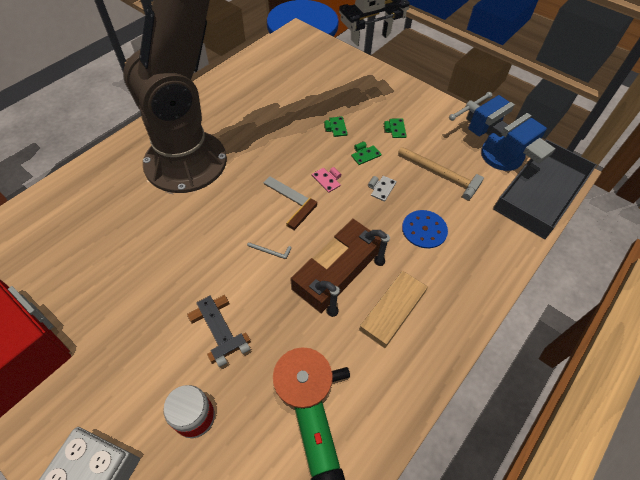

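The top view shows the steel jamb leaf at about (225,240), knuckle toward the robot, and the block at (321,213) with its mortise at (321,221). The strap leaf on its bearers is at (423,247), with its knuckles at (421,219) and (439,226). The scene view agrees.

```bash
cat > h.py <<'E'
import numpy as np,cv2
from scipy.spatial.transform import Rotation as Ro
from rig import bot
def T(p,rpy):
    M=np.eye(4);M[:3,:3]=Ro.from_euler('xyz',rpy).as_matrix();M[:3,3]=p;return M
def snap(n,name):
    o=bot.get_obs();s=bot.snapshot(n);cv2.imwrite(f"pics/{name}.png",s["pixels"])
    C=T(o["tool_pos"],o["orientation"])@s["mount"] if n=="wrist" else T(s["eye"],s["attitude"])
    np.savez(f"pics/{name}.npz",K=s["mtx"],C=C,o=np.r_[o["tool_pos"],o["orientation"]]);return s["pixels"],s["mtx"],C
def load(name):
    z=np.load(f"pics/{name}.npz");return cv2.imread(f"pics/{name}.png"),z["K"],z["C"]
def ray(px,K,C,z):
    px=np.atleast_2d(np.asarray(px,float));d=np.c_[(px-K[:2,2])/[K[0,0],K[1,1]],np.ones(len(px))]@C[:3,:3].T
    return C[:3,3]+d*((z-C[2,3])/d[:,2])[:,None]
def proj(P,K,C):
    q=(np.atleast_2d(P)-C[:3,3])@C[:3,:3];return q[:,:2]/q[:,2:]*[K[0,0],K[1,1]]+K[:2,2]
E
python3 - <<'E'
from h import *
z=np.load("pics/top0.npz");K=z["mtx"];C=T(z["eye"],z["attitude"])
for n,p,h in [("leaf",(225,238),.006),("knuc",(226,249),.015),("blk FL",(281,231),.06),("blk FR",(361,231),.06),("mort",(321,221),.054),("strap far",(430,222),.03),("strap mid",(424,247),.024),("strap end",(417,270),.024),("tin",(484,209),.105)]:
    print(n,ray(p,K,C,h)[0].round(3))
s=bot.snapshot("wrist");print(s["mount"].round(4),s["mtx"])
E
```

```text
leaf [0.516 0.304 0.006]
knuc [0.482 0.3   0.015]
blk FL [0.53  0.128 0.06 ]
blk FR [ 0.525 -0.112  0.06 ]
mort [0.559 0.007 0.054]
strap far [ 0.551 -0.329  0.03 ]
strap mid [ 0.475 -0.309  0.024]
strap end [ 0.404 -0.285  0.024]
tin [ 0.58  -0.472  0.105]
[[ 3.000e-04 -9.555e-01 -2.949e-01  7.970e-02]
 [ 1.000e+00  3.000e-04  1.000e-04  8.000e-04]
 [-0.000e+00 -2.949e-01  9.555e-01 -9.190e-02]
 [ 0.000e+00  0.000e+00  0.000e+00  1.000e+00]] [[359.20748814   0.         323.66395891]
 [  0.         359.20748814 244.59456238]
 [  0.           0.           1.        ]]
```

```bash
cat >> h.py <<'E'
def plan(target,yaw,n,g=0,start=None):
    """rows for straight-line world path to TCP target & yaw (rad)"""
    o=bot.get_obs();p=np.array(o["tool_pos"]);y=o["orientation"][2]
    if start is not None:p,y=np.array(start[:3],float),start[3]
    dy=(yaw-y+np.pi)%(2*np.pi)-np.pi;t=np.array(target,float);rows=[]
    u=-np.degrees(dy)/8
    for i in range(n):
        R=Ro.from_euler('xyz',[np.pi,0,y]).as_matrix()
        d=np.round(R.T@((t-p)/(n-i))*100,2 if n<4 else 1);r=round(u/(n-i),2);u-=r
        p=p+R@d/100;y-=np.radians(8*r);rows.append([g,*d.tolist(),r])
    print(rows)
E
python3 -c "
from h import *
plan([.49,.30,.25],np.radians(99),10)"
```

```text
[[0, -3.4, -1.6, 0.4, np.float64(0.73)], [0, -3.5, -1.2, 0.4, np.float64(0.73)], [0, -3.6, -0.9, 0.4, np.float64(0.73)], [0, -3.7, -0.5, 0.4, np.float64(0.73)], [0, -3.7, -0.1, 0.4, np.float64(0.73)], [0, -3.7, 0.2, 0.4, np.float64(0.73)], [0, -3.7, 0.6, 0.4, np.float64(0.73)], [0, -3.6, 1.0, 0.5, np.float64(0.73)], [0, -3.4, 1.4, 0.4, np.float64(0.72)], [0, -3.3, 1.7, 0.5, np.float64(0.73)]]
```

Call:
apply_moves([
  [[0,-3.4,-1.6,0.4,0.73],[0,-3.5,-1.2,0.4,0.73],[0,-3.6,-0.9,0.4,0.73],[0,-3.7,-0.5,0.4,0.73],[0,-3.7,-0.1,0.4,0.73]],
])

```text
time_s: 0.65
tool_pos: [0.3666, 0.4374, 0.2719]
orientation: [-3.141, 0.0, 2.232]
force: [0.5, 1.0, -0.6]
grip_width: 0.0917
grasp_force: 0.0
```

Call:
apply_moves([
  [[0,-3.7,0.2,0.4,0.73],[0,-3.7,0.6,0.4,0.73],[0,-3.6,1.0,0.5,0.73],[0,-3.4,1.4,0.4,0.72],[0,-3.3,1.7,0.5,0.73]],
])

```text
time_s: 1.15
tool_pos: [0.4908, 0.2994, 0.2501]
orientation: [3.142, -0.0, 1.724]
force: [-0.5, 0.5, -0.7]
grip_width: 0.0916
grasp_force: 0.0
```

Call:
apply_moves([
  [[0,0,0,0,0],[0,0,0,0,0],[0,0,0,0,0]],
])

```text
time_s: 1.45
tool_pos: [0.4892, 0.3017, 0.2501]
orientation: [-3.141, -0.001, 1.73]
force: [-0.2, 0.1, 0.1]
grip_width: 0.0918
grasp_force: 0.0
```

```bash
python3 -c "
from h import *
snap('wrist','w1');snap('top','t1');print(bot.get_obs()['tool_pos'],bot.get_obs()['orientation'],bot.get_obs()['time_s'])"
```

```text
[0.48909627 0.3019544  0.2502244 ] [-3.14123779e+00 -6.22640124e-04  1.73074058e+00] 1.55
```

View pics/w1.png

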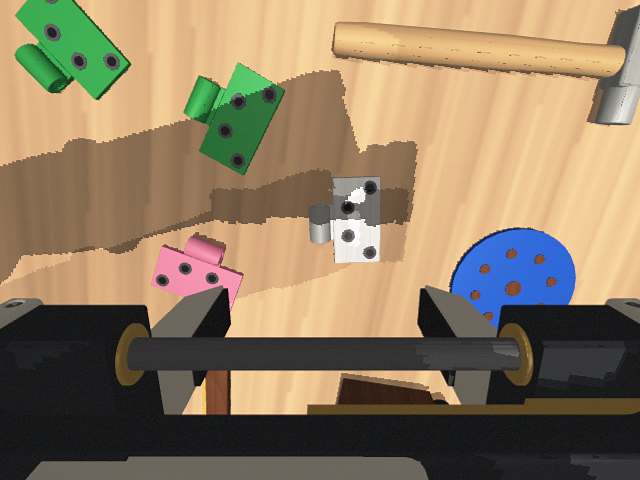

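The wrist view shows the steel leaf at about (357,220), plate columns 333–381 and knuckle at (320,224). It is almost aligned with the tool and half in shadow.

```bash
python3 - <<'E'
from h import *
im,K,C=load('w1')
hsv=cv2.cvtColor(im,cv2.COLOR_BGR2HSV)
m=((hsv[...,1]<60)&(hsv[...,2]>50)).astype(np.uint8);r=np.zeros_like(m);r[165:275,300:395]=m[165:275,300:395]
pl=r.copy();pl[:,:333]=0;pl=cv2.morphologyEx(pl,cv2.MORPH_CLOSE,np.ones((11,11)))
ys,xs=np.where(pl);print(xs.min(),xs.max(),ys.min(),ys.max(),pl.sum())
w=ray(np.c_[xs,ys],K,C,.006)[:,:2].astype(np.float32)
R=cv2.minAreaRect(w*1000);print("plate",R)
kn=r.copy();kn[:,331:]=0
ys,xs=np.where(kn);print(xs.min(),xs.max(),ys.min(),ys.max())
wk=ray(np.c_[xs,ys],K,C,.010)[:,:2].astype(np.float32);print("knuckle",cv2.minAreaRect(wk*1000))
E
```

```text
333 380 176 262 4010
plate ((520.2574462890625, 307.7230529785156), (45.045074462890625, 84.1977767944336), 10.988698959350586)
309 330 204 243
knuckle ((486.0673522949219, 300.0616455078125), (19.856231689453125, 38.082889556884766), 9.451550483703613)
```

Call:
apply_moves([
  [[0.5,0,-0.37,2,-0.22],[0.5,0,0,4,0],[0.5,0,0,4,0],[0.5,0,0,4,0],[0.5,0,0,2.6,0]],
])

```text
time_s: 2.05
tool_pos: [0.4846, 0.3006, 0.0818]
orientation: [-3.139, 0.0, 1.761]
force: [0.1, 0.1, 0.0]
grip_width: 0.0564
grasp_force: 0.0
```

Call:
apply_moves([
  [[0.5,0,0,0.6,0],[0.5,0,0,0.2,0],[0.5,0,0,0,0],[0.5,0,0,0,0]],
])

```text
time_s: 2.45
tool_pos: [0.4871, 0.3008, 0.0778]
orientation: [3.139, -0.001, 1.759]
force: [0.1, 0.2, 0.2]
grip_width: 0.0456
grasp_force: 0.0
```

Call:
apply_moves([
  [[0.5,0,-0.1,0.3,0],[0.5,0,0,0,0],[0.5,0,0,0,0]],
])

```text
time_s: 2.75
tool_pos: [0.4854, 0.2999, 0.0735]
orientation: [3.141, -0.0, 1.759]
force: [-1.0, 0.1, -0.3]
grip_width: 0.046
grasp_force: 0.0
```

Call:
apply_moves([
  [[1,0,0.0,0,0],[1,0,0,0,0],[1,0,0,0,0],[1,0,0,0,0],[1,0,0,0,0]],
], squeeze=40)

```text
time_s: 3.25
tool_pos: [0.4854, 0.2999, 0.0732]
orientation: [3.142, -0.0, 1.759]
force: [-0.0, -0.9, 0.9]
grip_width: 0.0185
grasp_force: 40.0
```

```bash
python3 -c "
from h import *
o=bot.get_obs();print(o['tool_pos'],o['orientation'],o['force'],o['grasp_force'],o['grip_width'])
p=o['tool_pos'];print(p);plan([p[0],p[1],.16],1.76,4,1)
plan([.49,.010,.19],np.radians(89),10,1,[p[0],p[1],.16,1.76])"
```

```text
[0.4853985  0.29985173 0.07321711] [ 3.14157596e+00 -2.61025702e-05  1.75854020e+00] [-0.00218922 -0.92005603  0.88841561] 39.98963150661439 0.018516476376878577
[0.4853985  0.29985173 0.07321711]
[[1, 0.0, 0.0, -2.2, np.float64(-0.0)], [1, 0.0, 0.0, -2.2, np.float64(-0.0)], [1, 0.0, 0.0, -2.1, np.float64(-0.01)], [1, 0.0, 0.0, -2.2, np.float64(-0.0)]]
[[1, -2.9, -0.5, -0.3, np.float64(0.15)], [1, -2.9, -0.4, -0.3, np.float64(0.15)], [1, -2.9, -0.4, -0.3, np.float64(0.15)], [1, -2.9, -0.3, -0.3, np.float64(0.15)], [1, -2.9, -0.3, -0.3, np.float64(0.15)], [1, -2.9, -0.2, -0.3, np.float64(0.15)], [1, -2.9, -0.1, -0.3, np.float64(0.15)], [1, -2.8, -0.1, -0.3, np.float64(0.14)], [1, -2.9, -0.0, -0.3, np.float64(0.15)], [1, -2.9, -0.0, -0.3, np.float64(0.14)]]
```

Call:
apply_moves([
  [[1,0,0,-1.2,0],[1,0,0,-2.5,0],[1,0,0,-3,0],[1,0,0,-3,0],[1,0,0,-2,0]],
])

```text
time_s: 3.75
tool_pos: [0.4858, 0.2998, 0.193]
orientation: [3.14, -0.001, 1.758]
force: [0.8, 0.1, -1.8]
grip_width: 0.0185
grasp_force: 40.0
```

Call:
apply_moves([
  [[1,-2.9,-0.5,0,0.15],[1,-2.9,-0.4,0,0.15],[1,-2.9,-0.4,0,0.15],[1,-2.9,-0.3,0,0.15],[1,-2.9,-0.3,0,0.15]],
])

```text
time_s: 4.25
tool_pos: [0.4874, 0.1523, 0.1909]
orientation: [3.141, -0.0, 1.653]
force: [-0.7, -0.3, -2.7]
grip_width: 0.0186
grasp_force: 40.0
```

Call:
apply_moves([
  [[1,-2.9,-0.2,0,0.15],[1,-2.9,-0.1,0,0.15],[1,-2.8,-0.1,0,0.15],[1,-2.9,0,0,0.14],[1,-2.9,0,0,0.14]],
])

```text
time_s: 4.75
tool_pos: [0.4894, 0.0083, 0.1909]
orientation: [3.141, -0.0, 1.551]
force: [0.2, 0.2, -2.7]
grip_width: 0.0185
grasp_force: 40.0
```

Call:
apply_moves([
  [[1,0,0,0,0],[1,0,0,0,0],[1,0,0,0,0],[1,0,0,0,0]],
])

```text
time_s: 5.15
tool_pos: [0.4896, 0.0107, 0.1903]
orientation: [-3.142, -0.0, 1.554]
force: [-0.1, -0.0, -2.6]
grip_width: 0.0184
grasp_force: 40.0
```

```bash
python3 -c "
from h import *
snap('wrist','w2');snap('top','t2');o=bot.get_obs();print(o['tool_pos'],o['orientation'],o['time_s'],o['grip_width'])"
```

```text
[0.48965312 0.01038099 0.19024957] [-3.14151218e+00 -2.41397316e-04  1.55348191e+00] 5.25 0.01856973034545394
```

View pics/w2.png

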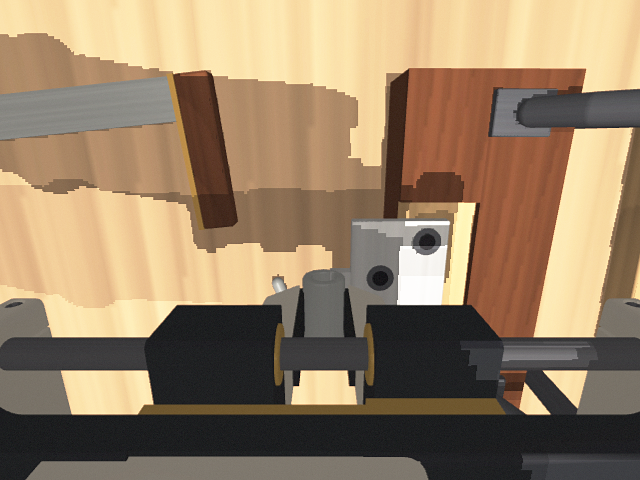

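The leaf is held level above the mortise: plate edge at row 220 and rear edge at col 450. The mortise +y end is at row ~202, its rear wall at col ~478→467, and the block's front edge at col ~400–408.

```bash
cat >> h.py <<'E'
def edges(im,a,b,lo,hi,axis):
    """strongest step along axis (0: rows) between lo..hi for each line a..b -> px points (subpixel by centroid)"""
    g=cv2.GaussianBlur(im.astype(np.float32),(3,3),0);P=[]
    for i in range(a,b):
        v=g[lo:hi,i] if axis==0 else g[i,lo:hi]
        d=np.abs(np.diff(v));k=d.argmax();s=slice(max(k-2,0),k+3);c=(np.arange(len(d))[s]*d[s]).sum()/d[s].sum()+.5+lo
        P.append((i,c) if axis==0 else (c,i))
    return np.array(P)
def line(P3):
    """robust line of world xy points: centre mm, angle deg"""
    P=np.array(P3)[:,:2].astype(np.float32)*1000;vx,vy,x,y=cv2.fitLine(P,cv2.DIST_HUBER,0,.001,.001).ravel()
    print(np.round([x,y],2),"ang",round(float(np.degrees(np.arctan2(vy,vx))),2),"rms",round(float(np.std((P-[x,y])@[-vy,vx])),2));return x,y,vx,vy
E
python3 - <<'E'
from h import *
im,K,C=load('w2');f=im.astype(np.float32);ratio=f[...,0]/(f[...,2]+1)*255  # B/R
z=.1902-.0732+.006
print("mort end");line(ray(edges(ratio,412,470,192,214,0),K,C,.06))
print("rear wall");line(ray(edges(ratio,215,285,456,486,1),K,C,.06))
print("front edge top");line(ray(edges(cv2.cvtColor(im,cv2.COLOR_BGR2GRAY),85,180,392,420,1),K,C,.06))
print("plate end");line(ray(edges(ratio,360,442,210,230,0),K,C,z))
print("plate rear");line(ray(edges(ratio,228,285,436,456,1),K,C,z))
print("plate front");line(ray(edges(ratio,228,262,343,360,1),K,C,z))
for r in(75,120,160):print(im[r,385:425:2].sum(1)//3)
for c in (430,472):print(ratio[192:214,c].round())
for r in (240,):print(ratio[r,440:486:2].round())
E
```

```text
mort end
[561.07  49.52] ang -1.43 rms 0.11
rear wall
[584.47  20.81] ang 89.85 rms 0.14
front edge top
[539.25  91.16] ang 88.84 rms 0.05
plate end
[524.48  54.22] ang -0.7 rms 0.05
plate rear
[547.93  35.97] ang 89.43 rms 0.03
plate front
[502.96  39.96] ang 89.17 rms 0.03
[213 124 127 124 125 126 123  97  39  37  42  36 101 108 111 111 103  98
 103 102]
[146 100  42  38  45  40  44  41  40  45  48 106 108 107 102  98 100 106
 103 104]
[104  39  41  40  45  41  37  41  40 101 103 104 103 100  97  98 104 111
 108 105]
[107. 102. 112. 114. 110. 112. 101. 107. 103. 100. 127. 140. 143. 140.
 139. 140. 137. 138. 138. 138. 138. 140.]
[104. 109. 101. 101. 102. 100. 101. 103. 101.  99. 112. 193. 193. 190.
 192. 193. 193. 192. 194. 195. 196. 195.]
[263. 240. 238. 243. 155. 139. 155. 164. 190. 185. 181. 183. 184. 188.
 195. 131. 128. 115. 101.  96.  99. 101.  99.]
```

Call:
apply_moves([
  [[1,-0.26,1.9,1.0,0.04],[1,-0.25,1.9,1.5,0],[1,0,0,1.5,0],[1,0,0,1.0,0],[1,0,0,0,0]],
])

```text
time_s: 5.75
tool_pos: [0.5263, 0.0039, 0.1389]
orientation: [-3.139, 0.0, 1.547]
force: [-0.7, 0.4, -2.6]
grip_width: 0.0187
grasp_force: 40.0
```

Call:
apply_moves([
  [[1,0,0,0,0],[1,0,0,0,0],[1,0,0,0,0]],
])

```text
time_s: 6.05
tool_pos: [0.5278, 0.0037, 0.1409]
orientation: [3.14, -0.0, 1.547]
force: [0.3, -0.5, -2.0]
grip_width: 0.0186
grasp_force: 40.0
```

```bash
python3 -c "
from h import *
im,K,C=load('w2')
print(im[212:228,400].tolist())
im,K,C=snap('wrist','w3');o=bot.get_obs();print(o['tool_pos'],o['orientation'],o['time_s'],o['grip_width'])
cv2.imwrite('pics/w3c.png',cv2.resize(im[130:330,260:560],None,fx=2.6,fy=2.6,interpolation=cv2.INTER_NEAREST))"
```

```text
[[71, 100, 127], [70, 100, 125], [68, 99, 124], [69, 99, 124], [69, 99, 123], [68, 98, 126], [99, 109, 117], [108, 112, 113], [107, 109, 113], [149, 155, 157], [164, 171, 175], [167, 173, 176], [167, 173, 175], [168, 171, 177], [165, 169, 177], [168, 172, 177]]
[0.52776341 0.00369012 0.14086851] [ 3.14051609e+00 -3.77168049e-04  1.54646252e+00] 6.1 0.01860538690674747
```

View pics/w3c.png

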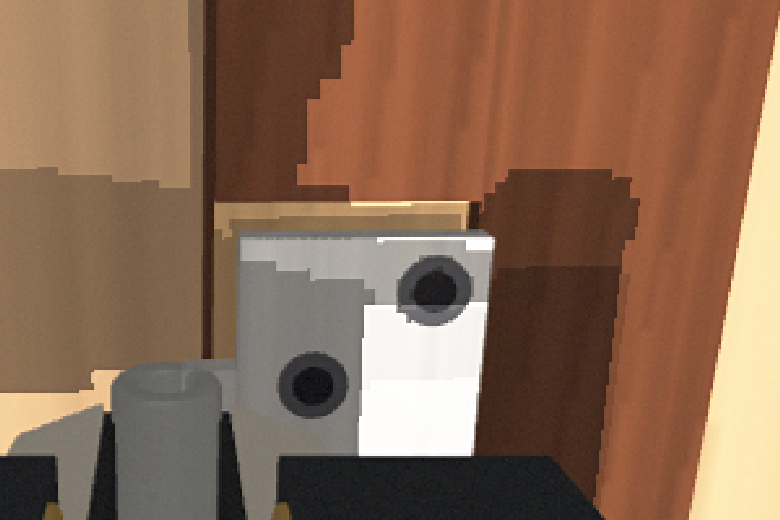

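The crop shows the plate just above the mortise. The end-face's bottom edge is at row ~218 (full image) and its top at ~221; the mortise end edge is at row ~207, and its rear wall at col ~441–444 is partly under the plate.

```bash
python3 - <<'E'
from h import *
im,K,C=load('w3');f=im.astype(np.float32);ratio=f[...,0]/(f[...,2]+1)*255;gr=cv2.cvtColor(im,cv2.COLOR_BGR2GRAY)
zt=.1409-.0732+.006
print("mort end");line(ray(edges(ratio,348,436,202,213,0),K,C,.06))
print("plate end bottom");line(ray(edges(ratio,356,446,213,224,0),K,C,zt-.006))
print("plate rear");line(ray(edges(ratio,228,300,436,458,1),K,C,zt))
print("front edge");line(ray(edges(gr,135,200,337,349,1),K,C,.06))
print(ratio[206:220,430].round(),ratio[211,430:450].round(),gr[150,330:350])
E
```

```text
mort end
[566.09  49.35] ang -0.87 rms 0.09
plate end bottom
[565.58  45.56] ang -1.09 rms 0.04
plate rear
[586.46  27.44] ang 89.15 rms 0.07
front edge
[536.74  66.73] ang 89.11 rms 0.02
[ 94. 161. 137. 140. 142. 139. 140. 141. 141. 142. 138. 133. 204. 239.] [139. 143. 139. 137. 141. 140. 140. 136. 138. 131. 119. 116. 108. 134.
 101. 104. 114. 107. 100.  95.] [138 137 139 111 103 105 106 109  67  44  41  45  38  56  61  63  61  62
  61  63]
```

Call:
apply_moves([
  [[1,0.23,0,0,0],[1,0,0,0.3,0],[1,0,0,0.3,0],[1,0,0,0,0],[1,0,0,0,0]],
])

```text
time_s: 6.6
tool_pos: [0.5275, 0.0058, 0.134]
orientation: [-3.141, 0.0, 1.546]
force: [-0.1, -0.4, -2.3]
grip_width: 0.0186
grasp_force: 40.0
```

```bash
python3 - <<'E'
from h import *
im,K,C=snap('wrist','w4');o=bot.get_obs();print(o['tool_pos'],o['orientation'],o['force'])
f=im.astype(np.float32);ratio=f[...,0]/(f[...,2]+1)*255
zt=o['tool_pos'][2]-.0732+.006
g=proj([[.566,.0494,.06],[.566,.0479,zt-.006],[.5865,.03,zt]],K,C);print(g)
r0,r1=g[0,1],g[1,1]
A=edges(ratio,352,430,int(r0-5),int(r0+4),0);B=edges(ratio,360,430,int(r1-3),int(r1+6),0)
line(ray(A,K,C,.06));line(ray(B,K,C,zt-.006))
for c in(370,425):print(int(r0-6),im[int(r0-6):int(r1+10),c].tolist())
E
```

```text
[0.52753494 0.00575103 0.13412298] [-3.14135627e+00  1.02051743e-04  1.54617462e+00] [-0.05620125 -0.25519381 -2.7586722 ]
[[402.11288577 213.87623581]
 [402.39484557 217.42631685]
 [447.39833042 256.63307564]]
[563.55  49.4 ] ang -1.2 rms 0.07
[567.7   47.63] ang -1.02 rms 0.04
207 [[36, 52, 88], [37, 52, 90], [35, 51, 87], [38, 54, 89], [39, 52, 88], [37, 50, 88], [39, 53, 87], [50, 69, 105], [97, 138, 175], [99, 142, 180], [74, 106, 136], [87, 106, 123], [111, 113, 116], [108, 111, 114], [147, 151, 155], [164, 169, 173], [165, 170, 176], [167, 173, 178], [166, 170, 176], [167, 171, 178]]
207 [[60, 90, 148], [59, 89, 149], [60, 89, 151], [60, 90, 150], [62, 90, 151], [61, 89, 149], [59, 85, 147], [83, 122, 175], [84, 120, 153], [83, 120, 153], [82, 120, 153], [100, 112, 124], [107, 110, 112], [104, 109, 108], [239, 245, 248], [255, 255, 255], [255, 255, 255], [255, 255, 255], [181, 187, 192], [161, 165, 170]]
```

Call:
apply_moves([
  [[1,0.02,0,0.2,0],[1,0,0,0.2,0],[1,0,0,0.1,0],[1,0,0,0,0],[1,0,0,0,0]],
])

```text
time_s: 7.15
tool_pos: [0.5276, 0.006, 0.1292]
orientation: [-3.142, 0.0, 1.546]
force: [0.7, -0.2, -1.3]
grip_width: 0.0187
grasp_force: 40.0
```

Call:
apply_moves([
  [[1,0,0,0.1,0],[1,0,0,0.1,0],[1,0,0,0,0],[1,0,0,0,0]],
])

```text
time_s: 7.55
tool_pos: [0.5276, 0.0061, 0.1273]
orientation: [3.141, -0.0, 1.546]
force: [0.7, -0.4, -1.8]
grip_width: 0.0187
grasp_force: 40.0
```

Call:
apply_moves([
  [[1,0,0.1,0,0],[1,0,0.05,0,0],[1,0,0,0,0],[1,0,0,0,0]],
])

```text
time_s: 7.95
tool_pos: [0.5292, 0.006, 0.1272]
orientation: [3.141, -0.0, 1.546]
force: [-0.7, 0.3, -1.9]
grip_width: 0.0184
grasp_force: 40.0
```

Call:
apply_moves([
  [[1,0,0.1,0,0],[1,0,0,0,0],[1,0,0,0,0]],
])

```text
time_s: 8.25
tool_pos: [0.5295, 0.006, 0.1272]
orientation: [-3.14, -0.0, 1.546]
force: [-5.0, -0.4, 4.3]
grip_width: 0.0186
grasp_force: 40.0
```

Call:
apply_moves([
  [[0.55,0,0,0,0],[0.55,0,0,0,0],[0.55,0,0,0,0],[0.55,0,0,0,0]],
])

```text
time_s: 8.65
tool_pos: [0.5305, 0.006, 0.1273]
orientation: [3.141, 0.0, 1.546]
force: [0.6, -0.0, -0.4]
grip_width: 0.0405
grasp_force: 0.0
```

Call:
apply_moves([
  [[0.55,0,0,-1,0],[0.55,0,0,-3,0],[0.55,0,0,-3,0],[0.55,0,0,-2,0]],
])

```text
time_s: 9.05
tool_pos: [0.5307, 0.0058, 0.2198]
orientation: [3.139, -0.0, 1.546]
force: [0.8, 0.2, 0.6]
grip_width: 0.0414
grasp_force: 0.0
```

Call:
apply_moves([
  [[0.3,0,0,0,0],[0.3,0,0,0,0],[0.3,0,0,0,0],[0.3,0,0,0,0]],
])

```text
time_s: 9.45
tool_pos: [0.5296, 0.006, 0.2164]
orientation: [-3.14, 0.0, 1.546]
force: [0.2, 0.1, -0.1]
grip_width: 0.0636
grasp_force: 0.0
```

```bash
python3 - <<'E'
from h import *
im,K,C=snap('wrist','w5');o=bot.get_obs();print(o['tool_pos'],o['orientation'],o['time_s'],o['force'])
cv2.imwrite('pics/w5c.png',cv2.resize(im[140:340,240:540],None,fx=2.6,fy=2.6,interpolation=cv2.INTER_NEAREST))
E
```

```text
[0.52962403 0.00598289 0.21641846] [-3.14001271e+00  3.40965359e-04  1.54632439e+00] 9.5 [-0.93385038  0.12425022  0.27486965]
```

View pics/w5c.png

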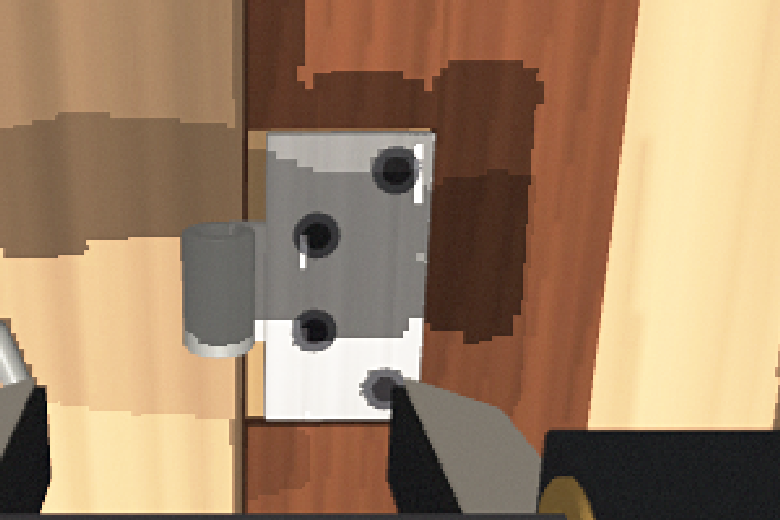

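The leaf lies flat in the mortise, against the rear wall, with even gaps at both ends (plate rows ~190 and ~301 full image). Its knuckle overhangs the front. Next I go to the strap leaf.

```bash
python3 - <<'E'
from h import *
im,K,C=load('w5');f=im.astype(np.float32);ratio=f[...,0]/(f[...,2]+1)*255
print("plate +y");line(ray(edges(ratio,345,400,184,196,0),K,C,.06))
print("plate -y");line(ray(edges(ratio,345,385,296,306,0),K,C,.06))
print("rear");line(ray(edges(ratio,200,290,396,412,1),K,C,.06))
plan([.487,-.310,.25],np.radians(-16.5),14,0)
E
```

```text
plate +y
[570.81  48.82] ang -0.97 rms 0.05
plate -y
[559.18 -35.84] ang -1.3 rms 0.02
rear
[587.93  15.13] ang 88.94 rms 0.81
[[0, -2.3, -0.2, -0.2, np.float64(0.94)], [0, -2.3, 0.0, -0.2, np.float64(0.94)], [0, -2.2, 0.3, -0.2, np.float64(0.94)], [0, -2.2, 0.6, -0.3, np.float64(0.94)], [0, -2.1, 0.9, -0.2, np.float64(0.94)], [0, -1.9, 1.2, -0.3, np.float64(0.94)], [0, -1.8, 1.4, -0.2, np.float64(0.94)], [0, -1.6, 1.7, -0.3, np.float64(0.94)], [0, -1.3, 1.8, -0.2, np.float64(0.94)], [0, -1.1, 2.0, -0.3, np.float64(0.94)], [0, -0.8, 2.1, -0.2, np.float64(0.93)], [0, -0.5, 2.2, -0.3, np.float64(0.94)], [0, -0.2, 2.3, -0.2, np.float64(0.93)], [0, 0.0, 2.3, -0.3, np.float64(0.94)]]
```

Call:
apply_moves([
  [[0,-2.3,-0.2,-0.2,0.94],[0,-2.3,0,-0.2,0.94],[0,-2.2,0.3,-0.2,0.94],[0,-2.2,0.6,-0.3,0.94],[0,-2.1,0.9,-0.2,0.94]],
])

```text
time_s: 10.0
tool_pos: [0.5135, -0.1076, 0.2279]
orientation: [-3.141, 0.001, 0.885]
force: [0.2, 0.2, -0.2]
grip_width: 0.0913
grasp_force: 0.0
```

Call:
apply_moves([
  [[0,-1.9,1.2,-0.3,0.94],[0,-1.8,1.4,-0.2,0.94],[0,-1.6,1.7,-0.3,0.94],[0,-1.3,1.8,-0.2,0.94],[0,-1.1,2.0,-0.3,0.94]],
])

```text
time_s: 10.5
tool_pos: [0.4984, -0.2201, 0.2407]
orientation: [-3.141, 0.001, 0.229]
force: [0.3, -0.5, -0.6]
grip_width: 0.0919
grasp_force: 0.0
```

Call:
apply_moves([
  [[0,-0.8,2.1,-0.2,0.93],[0,-0.5,2.2,-0.3,0.94],[0,-0.2,2.3,-0.2,0.93],[0,0,2.3,-0.3,0.94],[0,0,0,0,0]],
])

```text
time_s: 11.0
tool_pos: [0.4857, -0.313, 0.2513]
orientation: [3.139, 0.0, -0.296]
force: [-0.4, -0.2, -0.3]
grip_width: 0.092
grasp_force: 0.0
```

Call:
apply_moves([
  [[0,0,0,0,0],[0,0,0,0,0],[0,0,0,0,0]],
])

```text
time_s: 11.3
tool_pos: [0.4873, -0.3086, 0.2509]
orientation: [-3.141, 0.001, -0.286]
force: [0.7, -0.4, -0.4]
grip_width: 0.092
grasp_force: 0.0
```

```bash
python3 - <<'E'
from h import *
im,K,C=snap('wrist','w6');o=bot.get_obs();print(o['tool_pos'],o['orientation'],o['time_s'],o['joints'])
E
```

```text
[ 0.48734748 -0.30874264  0.2509982 ] [-3.14085996e+00  3.21837387e-04 -2.86130820e-01] 11.35 [-0.16498612  0.52639593  0.94834814  1.79718677 -0.48424151  1.07139247
 -0.89682539]
```

View pics/w6.png

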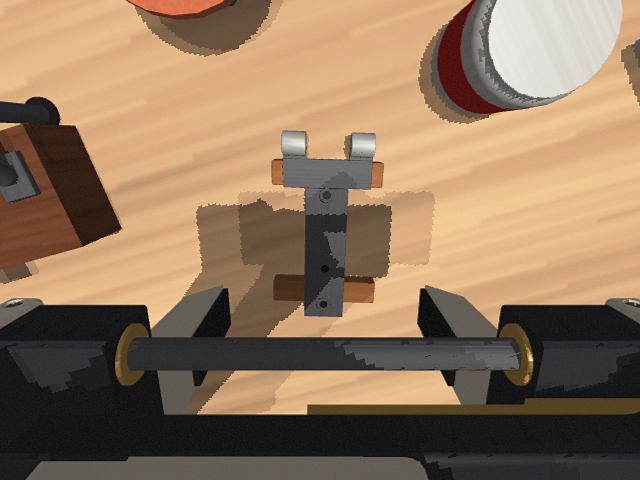

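The wrist view shows the strap between cols 305 and 346, rear end at row ~316, head at rows 158–188, and knuckles at (294,143) and (363,144). It is nearly aligned with the tool.

```bash
python3 - <<'E'
from h import *
im,K,C=load('w6');f=im.astype(np.float32);ratio=f[...,0]/(f[...,2]+1)*255
L=line(ray(edges(ratio,200,310,297,315,1),K,C,.024));R=line(ray(edges(ratio,200,310,338,356,1),K,C,.024))
print("rear");E=line(ray(edges(ratio,310,340,308,324,0),K,C,.024))
print("knuckle fronts");A=ray(edges(ratio,286,303,124,138,0),K,C,.028);B=ray(edges(ratio,354,372,124,138,0),K,C,.028)
print(A.mean(0)*1000,B.mean(0)*1000)
print("outer head sides");line(ray(edges(ratio,165,182,276,290,1),K,C,.024));line(ray(edges(ratio,165,182,364,378,1),K,C,.024))
d=np.array([L[2]+R[2],L[3]+R[3]]);d/=np.hypot(*d);d*=np.sign(d[0])
m=(np.array(L[:2])+R[:2])/2;t=(np.array(E[:2])-m)@d
O=m+d*(t+99);ang=np.arctan2(d[1],d[0]);n=np.array([-d[1],d[0]])
print("width",(np.array(L[:2])-R[:2])@n,"origin",O,"yaw",ang,"len to knuckle front",(((A.mean(0)+B.mean(0))/2)[:2]*1000-E[:2])@d)
plan([O[0]/1000,O[1]/1000,.071],ang,6,0)
E
```

```text
[ 465.15 -282.6 ] ang -17.93 rms 0.16
[ 450.96 -317.28] ang -18.01 rms 0.12
rear
[ 399.27 -282.67] ang 71.48 rms 0.11
knuckle fronts
[ 574.05302016 -307.29606636   28.        ] [ 556.36728648 -361.77466469   28.        ]
outer head sides
[ 541.95 -286.22] ang -17.75 rms 0.05
[ 520.93 -360.9 ] ang -18.36 rms 0.08
width 37.364723 origin [ 493.96588 -311.58652] yaw -0.31368932 len to knuckle front 173.84897987552108
[[0, 0.1, 0.0, 3.0, np.float64(0.03)], [0, 0.1, 0.0, 3.0, np.float64(0.03)], [0, 0.1, 0.0, 3.0, np.float64(0.03)], [0, 0.1, 0.0, 3.0, np.float64(0.04)], [0, 0.2, 0.0, 3.0, np.float64(0.03)], [0, 0.1, 0.1, 3.0, np.float64(0.04)]]
```

Call:
apply_moves([
  [[0,0.3,0,3.5,0.1],[0,0.35,0.1,4,0.1],[0,0,0,4,0],[0,0,0,3.5,0],[0,0,0,1.7,0]],
])

```text
time_s: 11.85
tool_pos: [0.4921, -0.3111, 0.0815]
orientation: [-3.14, 0.003, -0.315]
force: [-0.4, 0.0, 0.4]
grip_width: 0.0915
grasp_force: 0.0
```

Call:
apply_moves([
  [[0,0,0,0.8,0],[0,0,0,0,0],[0,0,0,0,0],[0,0,0,0,0]],
])

```text
time_s: 12.25
tool_pos: [0.4937, -0.3131, 0.0777]
orientation: [3.141, -0.002, -0.316]
force: [0.1, -0.6, -0.2]
grip_width: 0.0917
grasp_force: 0.0
```

Call:
apply_moves([
  [[0,0,0,0.3,0],[0,0,-0.1,0.3,0],[0,0,0,0.15,0],[0,0,0,0,0],[0,0,0,0,0]],
])

```text
time_s: 12.75
tool_pos: [0.4932, -0.3117, 0.0687]
orientation: [3.142, 0.0, -0.316]
force: [0.5, -0.3, -0.3]
grip_width: 0.0916
grasp_force: 0.0
```

Call:
apply_moves([
  [[1,0,0,0,0],[1,0,0,0,0],[1,0,0,0,0],[1,0,0,0,0],[1,0,0,0,0]],
], squeeze=55)

```text
time_s: 13.25
tool_pos: [0.4932, -0.3116, 0.0687]
orientation: [-3.142, -0.0, -0.316]
force: [0.0, -0.5, -0.2]
grip_width: 0.0565
grasp_force: 0.0
```

Call:
apply_moves([
  [[1,0,0,0,0],[1,0,0,0,0]],
])

```text
time_s: 13.45
tool_pos: [0.4933, -0.3116, 0.0687]
orientation: [-3.142, -0.0, -0.316]
force: [-0.3, 0.4, 0.9]
grip_width: 0.0403
grasp_force: 0.0
```

Call:
apply_moves([
  [[1,0,0,0,0],[1,0,0,0,0],[1,0,0,0,0]],
])

```text
time_s: 13.75
tool_pos: [0.4932, -0.3117, 0.0687]
orientation: [3.142, -0.0, -0.316]
force: [0.1, -1.0, -0.3]
grip_width: 0.0368
grasp_force: 55.0
```

Call:
apply_moves([
  [[1,0,0,-1,0],[1,0,0,-2,0],[1,0,0,-2.5,0],[1,0,0,-2.5,0],[1,0,0,0,0]],
])

```text
time_s: 14.25
tool_pos: [0.4942, -0.3127, 0.1518]
orientation: [3.141, -0.004, -0.317]
force: [1.3, -0.4, -4.7]
grip_width: 0.0369
grasp_force: 55.0
```

```bash
python3 - <<'E'
from h import *
o=bot.get_obs();print(o['tool_pos'],o['grip_width'],o['grasp_force'],o['force'],o['moment'])
plan([.4236,.0092,.150],-.020,10,1)
E
```

```text
[ 0.49420407 -0.31272595  0.15179867] 0.03693804235138528 54.99845802783966 [ 1.34915178 -0.39110652 -4.72848511] [-0.06809344  0.11136249 -0.04196899]
[[1, -1.7, -2.8, 0.0, np.float64(-0.21)], [1, -1.6, -2.9, 0.0, np.float64(-0.21)], [1, -1.5, -2.9, 0.0, np.float64(-0.21)], [1, -1.4, -3.0, 0.0, np.float64(-0.21)], [1, -1.3, -3.0, 0.0, np.float64(-0.21)], [1, -1.2, -3.1, 0.0, np.float64(-0.21)], [1, -1.2, -3.1, 0.0, np.float64(-0.22)], [1, -1.1, -3.1, 0.1, np.float64(-0.21)], [1, -0.9, -3.2, 0.0, np.float64(-0.22)], [1, -0.9, -3.1, 0.1, np.float64(-0.21)]]
```

Call:
apply_moves([
  [[1,-1.7,-2.8,0,-0.21],[1,-1.6,-2.9,0,-0.21],[1,-1.5,-2.9,0,-0.21],[1,-1.4,-3.0,0,-0.21],[1,-1.3,-3.0,0,-0.21]],
])

```text
time_s: 14.75
tool_pos: [0.4569, -0.1496, 0.148]
orientation: [-3.141, 0.001, -0.168]
force: [0.2, 0.4, -4.3]
grip_width: 0.037
grasp_force: 55.0
```

Call:
apply_moves([
  [[1,-1.2,-3.1,0,-0.21],[1,-1.2,-3.1,0,-0.22],[1,-1.1,-3.1,0,-0.21],[1,-0.9,-3.2,0,-0.22],[1,-0.9,-3.1,0.1,-0.21]],
])

```text
time_s: 15.25
tool_pos: [0.4215, 0.0113, 0.1473]
orientation: [-3.142, 0.001, -0.019]
force: [0.4, -0.8, -2.8]
grip_width: 0.0371
grasp_force: 55.0
```

Call:
apply_moves([
  [[1,0,0,0,0],[1,0,0,1.5,0],[1,0,0,1.5,0],[1,0,0,1.0,0],[1,0,0,0.4,0]],
])

```text
time_s: 15.75
tool_pos: [0.4217, 0.0094, 0.1028]
orientation: [3.141, 0.002, -0.021]
force: [-0.1, -0.6, -3.7]
grip_width: 0.037
grasp_force: 55.0
```

Call:
apply_moves([
  [[1,0,0,0,0],[1,0,0,0,0],[1,0,0,0,0],[1,0,0,0,0]],
])

```text
time_s: 16.15
tool_pos: [0.4226, 0.0099, 0.1041]
orientation: [-3.141, -0.001, -0.02]
force: [0.5, -0.0, -4.8]
grip_width: 0.0371
grasp_force: 55.0
```

```bash
python3 - <<'E'
from h import *
im,K,C=snap('wrist','w7');o=bot.get_obs();print(o['tool_pos'],o['orientation'],o['time_s'],o['force'],o['moment'])
cv2.imwrite('pics/w7c.png',cv2.resize(im[30:300,160:480],None,fx=2.2,fy=2.2,interpolation=cv2.INTER_NEAREST))
E
```

```text
[0.42257569 0.00991354 0.1040253 ] [-3.14130289e+00 -6.46971110e-04 -2.01729300e-02] 16.2 [ 0.11771965  0.47376011 -3.80616451] [-0.08582555  0.15300782 -0.01612993]
```

View pics/w7c.png

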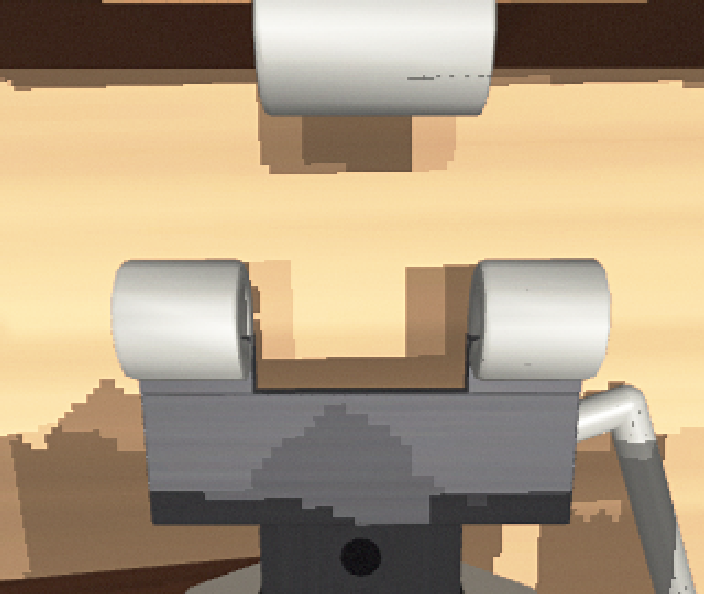

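The crop shows the jamb knuckle (crop cols 255–495) ahead of the strap's two knuckles (outer cols 110 and 610), parallel, with the strap a few mm too far left in the image (+y).

```bash
cat >> h.py <<'E'
def knucks(im,K,C,zs,zj,rows,back=None):
    """axis-line & centre of strap pair / jamb from silhouettes. rows: dict of search windows"""
    f=im.astype(np.float32);q=f[...,0]/(f[...,2]+1)*255;out={}
    for n,(a,b,lo,hi,ax,z) in rows.items():
        P=ray(edges(q,a,b,lo,hi,ax),K,C,z);out[n]=np.median(P[:,:2],0)*1000;print(n,out[n].round(2),P.std(0)[:2].round(4)*1000)
    return out
E
python3 - <<'E'
from h import *
im,K,C=load('w7')
f=im.astype(np.float32);q=f[...,0]/(f[...,2]+1)*255
print(q[0:90:3,330].round());print(q[168,205:225].round(),q[168,430:445].round(),q[50,268:284].round(),q[50,376:392].round())
r={'sL':(165,182,202,220,1,.074),'sR':(165,182,428,446,1,.074),'sfL':(222,262,142,156,0,.064),'sfR':(385,425,142,156,0,.064),
 'sbL':(222,262,196,208,0,.064),'sbR':(385,425,196,208,0,.064),'jL':(44,62,266,286,1,.074),'jR':(44,62,376,396,1,.074),'jb':(285,375,76,90,0,.064)}
knucks(im,K,C,0,0,r)
E
```

```text
[252. 251. 249. 254. 253. 239. 242. 245. 243. 242. 246. 246. 248. 248.
 249. 250. 247. 247. 246. 242. 244. 243. 241. 242. 242. 243. 241. 255.
 150. 150.]
[178. 181. 182. 180. 179. 216. 247. 246. 246. 246. 247. 246. 246. 246.
 247. 244. 245. 245. 247. 246.] [245. 246. 245. 246. 246. 248. 247. 175. 170. 175. 176. 176. 178. 174.
 177.] [116. 117. 100. 104. 128. 121.  78. 242. 240. 239. 243. 245. 245. 245.
 245. 246.] [244. 245. 246. 246. 248. 247. 246. 245. 228. 146.  78.  98.  97. 103.
 115. 105.]
sL [491.26  47.21] [1.6 0.1]
sR [489.75 -28.59] [1.6 0.1]
sfL [498.91  38.2 ] [0.1 4.1]
sfR [497.82 -19.66] [0.1 4.1]
sbL [479.26  39.91] [0.1 4.3]
sbR [478.08 -20.57] [0.2 4.3]
jL [527.05  23.4 ] [1.4 0. ]
jR [526.38 -10.08] [1.4 0.1]
jb [519.73   6.64] [0.2 8.8]
```

```bash
python3 - <<'E'
from h import *
for nm,z,y in(('w7',.0593,(212,250)),('w6',.024,(166,182))):
    im,K,C=load(nm);f=im.astype(np.float32);q=f[...,0]/(f[...,2]+1)*255
    if nm=='w7': a,b=(216,236),(412,432)
    else: a,b=(276,290),(364,378)
    L=line(ray(edges(q,*y,*a,1),K,C,z));R=line(ray(edges(q,*y,*b,1),K,C,z))
    d=np.array(R[2:]);n=np.array([-d[1],d[0]]);print("head width",abs((np.array(L[:2])-R[:2])@n))
    if nm=='w7':
        L=line(ray(edges(q,*y,*a,1),K,C,z));print(q[230,216:236].round(),q[230,412:432].round())
# knuckle outer width in w6 (z top .038) for comparison with w7's 75.8
im,K,C=load('w6');f=im.astype(np.float32);q=f[...,0]/(f[...,2]+1)*255
A=ray(edges(q,138,150,274,290,1),K,C,.038);B=ray(edges(q,138,150,368,384,1),K,C,.038);n=np.array([.3086,.951,0]);print("kn w6",np.median(A@n)-np.median(B@n))
E
```

```text
[467.77  48.33] ang -1.33 rms 0.04
[468.1  -28.72] ang -0.38 rms 0.77
head width 77.03931
[467.77  48.33] ang -1.33 rms 0.04
[151. 150. 150. 152. 148. 151. 151. 149. 148. 179. 251. 259. 259. 255.
 255. 253. 259. 255. 255. 257.] [263. 261. 259. 259. 257. 257. 259. 259. 261. 262. 225. 201. 159. 150.
 152. 148. 147. 150. 149. 149.]
[ 542.19 -286.3 ] ang -17.95 rms 0.05
[ 521.75 -361.17] ang -18.33 rms 0.08
head width 77.49771
kn w6 0.07715809806566218
```

Call:
apply_moves([
  [[1,0,0.19,-0.12,0],[1,0,0,0,0],[1,0,0,0,0],[1,0,0,0,0]],
])

```text
time_s: 16.6
tool_pos: [0.4223, 0.0079, 0.1049]
orientation: [-3.142, -0.0, -0.02]
force: [-1.3, 0.9, -4.8]
grip_width: 0.0372
grasp_force: 55.0
```

Call:
apply_moves([
  [[1,0.6,0,0,0],[1,0.6,0,0,0],[1,0.3,0,0,0],[1,0,0,0,0],[1,0,0,0,0]],
])

```text
time_s: 17.1
tool_pos: [0.4373, 0.0076, 0.1048]
orientation: [3.141, 0.0, -0.02]
force: [-0.1, -0.2, -3.8]
grip_width: 0.0371
grasp_force: 55.0
```

```bash
python3 - <<'E'
from h import *
im,K,C=snap('wrist','w8');o=bot.get_obs();print(o['tool_pos'],o['orientation'],o['time_s'],o['force'])
cv2.imwrite('pics/w8c.png',cv2.resize(im[60:240,180:470],None,fx=2.6,fy=2.6,interpolation=cv2.INTER_NEAREST))
E
```

```text
[0.4370765  0.00757415 0.10482655] [ 3.14156568e+00  4.18143918e-04 -2.03999960e-02] 17.15 [ 0.92132498  0.73523272 -4.37555122]
```

View pics/w8c.png

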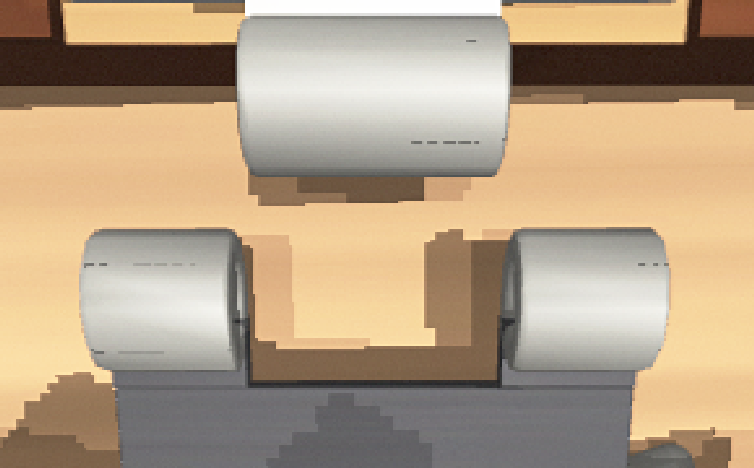

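The knuckles are parallel and the jamb knuckle (crop cols 237–510) is now centred over the strap gap (outer cols 80–668). About 26 mm is left to go.

```bash
python3 - <<'E'
from h import *
im,K,C=load('w8')
X=lambda c:int(round(c/2.6+180));Y=lambda r:int(round(r/2.6+60))
zt=.074;za=.064
r={'sL':(Y(280),Y(320),X(80)-7,X(80)+8,1,zt),'sR':(Y(280),Y(320),X(668)-7,X(668)+8,1,zt),
'sfL':(X(110),X(220),Y(230)-6,Y(230)+7,0,za),'sfR':(X(530),X(640),Y(230)-6,Y(230)+7,0,za),
'sbL':(X(125),X(225),Y(371)-5,Y(371)+6,0,za),'sbR':(X(530),X(620),Y(371)-5,Y(371)+6,0,za),
'jL':(Y(75),Y(115),X(238)-7,X(238)+8,1,zt),'jR':(Y(75),Y(115),X(510)-7,X(510)+8,1,zt),
'jf':(X(265),X(480),Y(15)-6,Y(15)+6,0,za),'jb':(X(265),X(480),Y(176)-6,Y(176)+6,0,za)}
o=knucks(im,K,C,0,0,r)
print("widths",o['sL'][1]-o['sR'][1],o['jL'][1]-o['jR'][1])
E
```

```text
sL [505.16  45.14] [1.4 0.1]
sR [503.63 -31.18] [1.4 0.1]
sfL [513.51  35.46] [0.1 4.4]
sfR [512.43 -22.16] [0.1 4.3]
sbL [493.73  35.67] [0.1 4.2]
sbR [492.6  -21.58] [0.1 3.7]
jL [529.45  23.3 ] [1.3 0.1]
jR [528.78 -10.13] [1.3 0.1]
jf [539.57   6.37] [0.2 8. ]
jb [519.79   6.78] [0.2 8.4]
widths 76.32685245883046 33.435151054351316
```

Call:
apply_moves([
  [[1,0.5,0,-0.06,0],[1,0.6,0,0,0],[1,0.6,0,0,0],[1,0.4,0,0,0],[1,0,0,0,0]],
])

```text
time_s: 17.65
tool_pos: [0.4592, 0.0071, 0.1056]
orientation: [3.141, -0.001, -0.02]
force: [-0.3, 0.2, -3.7]
grip_width: 0.0366
grasp_force: 55.0
```

Call:
apply_moves([
  [[1,0.3,0,0,0],[1,0.26,0,0,0],[1,0,0,0,0],[1,0,0,0,0],[1,0,0,0,0]],
])

```text
time_s: 18.15
tool_pos: [0.4637, 0.0071, 0.1055]
orientation: [-3.142, 0.0, -0.02]
force: [0.4, 0.0, -4.3]
grip_width: 0.0373
grasp_force: 55.0
```

```bash
python3 - <<'E'
from h import *
im,K,C=snap('wrist','w9');o=bot.get_obs();print(o['tool_pos'],o['orientation'],o['time_s'],o['force'],o['moment'])
a=cv2.resize(im[80:230,180:470],None,fx=2,fy=2,interpolation=cv2.INTER_NEAREST)
s,Ks,Cs=snap('scene','s9');c=proj([.53,.007,.064],Ks,Cs)[0].astype(int);print(c)
b=cv2.resize(s[c[1]-24:c[1]+24,c[0]-48:c[0]+48],None,fx=6.0417,fy=6,interpolation=cv2.INTER_NEAREST)
cv2.imwrite('pics/c9.png',np.vstack([a,b[:, :580]]))
E
```

```text
[0.463723   0.00710099 0.10550476] [-3.14152184e+00  1.69732933e-04 -2.02970567e-02] 18.2 [ 0.30718283 -0.1000646  -2.90506982] [-0.01163367  0.23387962  0.01977503]
[320 242]
```

View pics/c9.png

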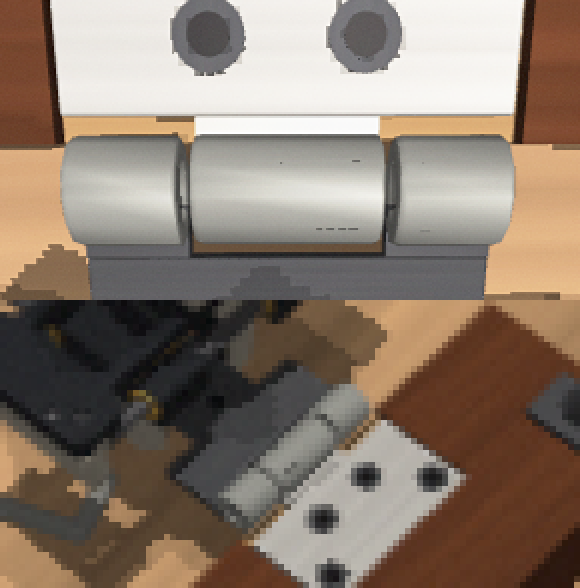

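The upper half shows all three knuckles in line: strap outer edges at crop cols 62/514 (centre 288), jamb knuckle at 190/385 (centre 287.5), and rows equal within half a pixel. The scene crop agrees, and no contact force shows.

```bash
python3 -c "
from rig import bot
print(bot.sign_off())"
```

```text
the job is handed in; nothing more can be done
None
```

I handed the job in at about 18 s: the jamb leaf is seated in the mortise and let go of. The strap leaf is held level in the gripper, its knuckles straddling the jamb knuckle, with the pin holes in line to about 1 mm by my camera measurements and no contact force showing; sign-off returned no verdict.

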